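# Close the nozzle case before grinding

### The arm

A 6-joint arm with a two-finger parallel gripper is mounted at the origin on a cart in front of the work surface, level with it; the furniture and walls round the work are solid. World frame = base frame: x ahead of the robot, y to its left, z up, the work surface at z = 0. Lengths are in m, angles in rad, forces in N, time in s.
With the tool pointing down it reaches from about 0.275 to 0.75 m from the base axis. Payload 10.2 kg.
Tool frame: the origin (TCP) lies at the very end of the fingers, on their centre line; the grasp point (between the pads) lies 19 mm behind it (env.tcp_to_grasp is the distance from the TCP to the grasp point, in m); z points along the fingers, y is the line along which they close (so a half turn about z gives the same grasp; the last joint's range is limited). The gripper opens to 88 mm and grips with 3 to 60 N. Pads are 18 mm wide; open, the fingers measure 123 mm over their backs; the gripper's body (75 mm by 187 mm) begins 45 mm behind the grasp point.
Start: joints at [1.054, 0.313, 1.498, -0, 1.331, -0.223], TCP at [0.152, 0.503, 0.239] pointing down, gripper open.
Joint ranges: [-2.94, 2.94], [-0.97, 2.17], [0.19, 2.56], [-1.23, 4.37], [0.02, 3.11], [-2.88, 2.88]. Speed limits (rad/s): [2.39, 2.39, 3.01, 3.14, 3.14, 3.14].

### API

Orientations are given as [roll, pitch, yaw] about the fixed x, y, z axes, in that order (R = Rz(yaw) Ry(pitch) Rx(roll)).
In Python, from bench import env gives the robot as it stands. The module is installed in compiled form; this text tells all that it offers. Calls block until the motion is done:
- env.movep(position, orientation): joint-space move of the TCP to a pose.
- env.servo_line(position, rotation=None, v=0.15, until_force=None): straight line of the TCP; rotation=None keeps the orientation; v is the mean speed in m/s. With until_force (N) it stops when the force on the tool has changed by that much, and returns True; else False.
- env.movej(angles): joint-space move.
- env.gripper_open() and env.close_gripper(): open the fingers fully, or close them until they stop; the grip force is fixed at half the most.
- env.hold(seconds).
- env.ik(position, orientation): joint angles nearest the present ones, or None.
- env.sense(): the state.
- env.read_camera(name): name is "scene" or "side" or "wrist"; returns a dict with "img" (400x640x3 uint8, red, green, blue), "intrinsics" (3x3 intrinsics, pixels), "distortion" ([k1, k2, p1, p2, k3] as OpenCV has them; the pictures are not rectified), "pose" (4x4, takes a point from camera to world coordinates); the wrist camera has in their place "T_tool_cam" (4x4, takes a point from camera to tool coordinates, whose origin is the TCP and whose axes are the flange's). Camera axes: x right, y down, z forward; pixel columns grow to the right and rows downward; lengths in m; the calibration is good to about 2 mm. A picture is of the moment at which its call begins: read the wrist's pose just before it. There is no depth.
A pose or a line that the arm cannot do raises env.PlanningError and nothing moves.
- env.hand_in(): hands the job in; it is judged then, once.
The state is a dict: "time_s": time; "qpos": joint angles; "dq": joint speeds; "joint_efforts": joint torques, N m; "eef_pos": TCP position; "orientation": TCP orientation; "wrist_force": force on the tool from outside, world axes, zero at the start; "wrist_torque": the same for the moment, N m; "finger_gap": finger opening in m; "gripper_force": force on a finger pad.
Only numpy, scipy, OpenCV 4.12 (cv2) and the standard library are available. Lean on these libraries where they do the work, as an engineer would, in place of code of your own. Each camera call takes 0.05 s, during which the arm holds its last target. There are 200 camera calls.

### The job

Grinding is about to start, so close up the gas-nozzle case. One nozzle was dropped back in standing on end and is too tall for the cover: first topple it with the gripper, not with the cover, so that it lies flat in its lane of the case; then slide the cover fully home and swing the catch all the way across behind the cover's lip. Leave the tip tin, the spanner and the weld magnet where they are.

Things in the scene. Friction and masses are not known exactly. Their poses are not given: they have to be found in the camera images.
- case: fixed grey sheet-steel case, open on top, 156 long (x) x 94 wide (y) x 44 mm high, 3 mm walls; origin at the centre of its underside, 0.5 to 0.7 m from the robot. A 33 mm high divider along y = 0 makes two lanes. The cover runs along x in guides on the side walls and is drawn out over the lower end wall (x = -78 mm) towards -x, overhanging. The -x end points towards the robot and to its left.
- lane_left (a point): middle of the floor of the lane at case y = +22.5 mm, 3 mm above the bench. Each lane is 42.5 mm wide and 150 mm long, 33 mm high under the closed cover.
- lane_right (a point): middle of the floor of the lane at case y = -22.5 mm; like the other.
- cover (a joint): slide of the flat bright cover (152 x 86.5 x 2 mm, its top 38 mm above the bench), m: 0 = fully home, hard stop; 0.142 = drawn right out towards case -x. Starts at 0.118 to 0.142. Moves with about 2 N and stays where it is left. Its front edge lies at case x = 74 mm minus this value.
- cover_lip (a point): middle of the outer face (towards case -x) of the cover's finger lip, 47 mm above the bench. The lip is the cover's trailing end folded up: 74 wide, 3 thick, top 56 mm above the bench. With the cover home this face is at case x = -78 mm, flush with the case's end.
- catch (a joint): swing catch, rad: 0 = bar points out along case -x, clear of the cover; 1.57 = hard stop, bar across along case +y, 3 mm behind the closed lip. Starts at 0 to 0.2; turns clockwise from above as the value grows; needs under 1 N at the tab, stays where left. Turned across too early, it stops the lip from coming home.
- catch_tab (a point): middle of the thumb tab at the end of the dark flat catch bar, 55.5 mm above the bench. The tab stands upright, 10 mm along the bar, 4 thick, top 60 mm above the bench. The bar (10 wide, 4 thick, top at 45.5 mm) turns about an upright pin at case x = -86, y = -56 mm; the tab is 51 mm from the pin.
- nozzle: copper gas nozzle standing in one lane, 60 mm long, barrel 24 mm in diameter, tapering over the last 24 mm to 18; 0.06 to 0.11 kg; origin at the centre of its wide base, z along it to the narrow end. Its top stands 19 mm above the case's rim. It starts at case x = -4 to -24 mm; towards case +x its lane has room for it to fall flat, towards -x the cover is in the way.
- lying_nozzle: a like nozzle lying as it should in the other lane, along the case; origin on the lane floor under its middle. Top 27 mm above the bench.
- tip_tin: round tin, 65 mm in diameter, 31 mm high, on the bench towards the robot; origin at the centre of its underside. Bystander.
- spanner: combination spanner, 204 mm long, lying on the bench beyond the case; origin at its middle. Bystander.
- weld_magnet: flat arrow-shaped weld magnet, 70 x 90 x 16 mm, on the bench beyond the case; origin at the centre of its underside. Bystander.
Things that resemble listed ones, but are neither listed nor needed, are in the scene too. Leave any turquoise or white look-alike of the nozzle alone.

How it is judged:
On the way, in this order (a step that is already met when the one before it is completed fails the run):
1. the standing nozzle lies flat in the case, at rest, with the cover still drawn out (angle between nozzle's own z axis and vertical between 1.4 and 1.74 rad and x of nozzle in the frame of case between -0.078 and 0.078 m and y of nozzle in the frame of case between -0.047 and 0.047 m and z of nozzle in the frame of case below 0.03 m and linear speed of nozzle below 0.03 m/s and value of joint cover above 0.09 m), for 0.2 s.
2. the cover is slid home (within 3 mm) with the catch not yet across (value of joint cover below 0.003 m and value of joint catch below 1 rad), for 0.2 s.
At the end, for the whole second after the job is handed in: both nozzles lie inside the case (the toppled one within 10 degrees of level), the cover is home within 3 mm, the catch is across (at least 1.4 of 1.57 rad), all at rest (angle between nozzle's own z axis and vertical between 1.4 and 1.74 rad and x of nozzle in the frame of case between -0.078 and 0.078 m and y of nozzle in the frame of case between -0.047 and 0.047 m and z of each of nozzle, lying_nozzle in the frame of case below 0.03 m and x of lying_nozzle in the frame of case between -0.078 and 0.078 m and y of lying_nozzle in the frame of case between -0.047 and 0.047 m and value of joint cover below 0.003 m and value of joint catch above 1.4 rad and linear speed of nozzle below 0.02 m/s and velocity of joint cover below 0.01 m/s and velocity of joint catch below 0.05 rad/s); the robot touches nothing.
It fails at once if the cover is pushed against the standing nozzle (over 3 N) (contact force between cover and nozzle above 3 N).
It fails at once if the tip tin, spanner or weld magnet is moved more than 20 mm (distance of any of tip_tin, spanner, weld_magnet from where it was at the start of the episode above 0.02 m).
It also fails if it takes over 45 s, if anything falls off the work surface, if the arm or the gripper's body presses on something with over 40 N, if the wrist force passes 120 N, or if a joint passes its speed limit or range.

## Working session

There is one attempt and no reset: what is moved stays moved. The work goes in short steps, each a Python script; the robot and the scene stay as the last script left them, time stands still between calls to the robot, and variables do not carry over. Pictures are saved under pics/ and viewed, at most 10 in all, crops included, and the job is handed in when it is done.

```bash
mkdir -p pics; python3 - <<'E'
from bench import env
import cv2,numpy as np,pickle
d={}
for n in("scene","side","wrist"):
    s=env.sense(); c=env.read_camera(n); c['s']=s; d[n]=c
    cv2.imwrite(f"pics/{n}0.png",c["img"][:,:,::-1])
    print(n,c["intrinsics"].tolist(),c.get("pose",c.get("T_tool_cam")).round(3).tolist(),c["distortion"])
pickle.dump(d,open("c0.pkl","wb"))
print(env.sense()["time_s"],env.sense()["orientation"])
E
```

```text
scene [[450.13115638829254, 0.0, 317.305097023981], [0.0, 450.13115638829254, 205.89245474445343], [0.0, 0.0, 1.0]] [[-0.879, -0.296, 0.373, 0.281], [-0.476, 0.547, -0.689, 0.812], [-0.0, -0.783, -0.621, 0.592], [0.0, 0.0, 0.0, 1.0]] [-0.12268554  0.          0.          0.          0.        ]
side [[416.2980343102312, 0.0, 317.80989994625196], [0.0, 416.2980343102312, 194.3283183050454], [0.0, 0.0, 1.0]] [[-0.999, 0.042, -0.034, 0.596], [0.051, 0.532, -0.846, 1.073], [-0.017, -0.846, -0.533, 0.604], [0.0, 0.0, 0.0, 1.0]] [-0.06072587  0.          0.          0.          0.        ]
wrist [[334.65617236974913, 0.0, 321.6359144900633], [0.0, 334.65617236974913, 198.0070986603049], [0.0, 0.0, 1.0]] [[-0.001, -0.965, -0.264, 0.068], [1.0, -0.001, -0.0, 0.0], [-0.0, -0.264, 0.965, -0.147], [0.0, 0.0, 0.0, 1.0]] [-0.06514353  0.          0.          0.          0.        ]
0.15 [-3.14074668e+00 -1.69833629e-04  2.84781625e+00]
```

View pics/scene0.png

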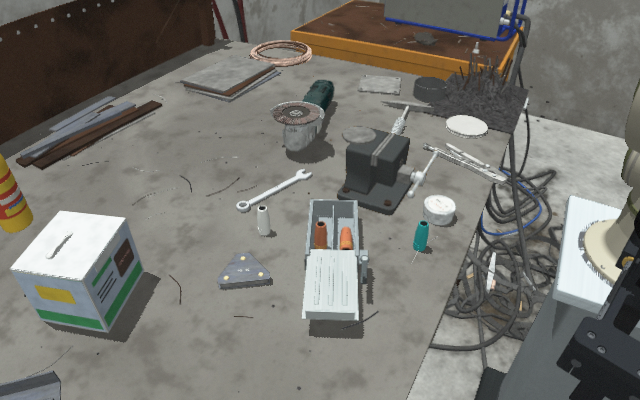

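View pics/side0.png

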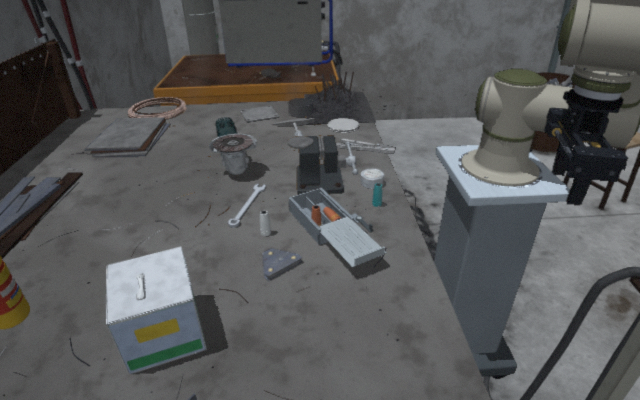

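Scene view: the case is at about (335,260) with the cover drawn out towards the camera. The standing nozzle is at (320,235), the lying one at (347,238) and the catch at about (364,262). The vise is close to the +x end, the tin at (438,210) and the turquoise look-alike at (421,235). The side view shows the same layout, with the case at about (335,225).

```bash
python3 - <<'E'
import cv2
a=cv2.imread("pics/scene0.png")[190:330,290:460]; cv2.imwrite("pics/sc.png",cv2.resize(a,None,fx=4.2,fy=4.2,interpolation=cv2.INTER_CUBIC))
a=cv2.imread("pics/side0.png")[170:280,270:400]; cv2.imwrite("pics/sd.png",cv2.resize(a,None,fx=5,fy=5,interpolation=cv2.INTER_CUBIC))
E
```

```text
(no output)
```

View pics/sc.png

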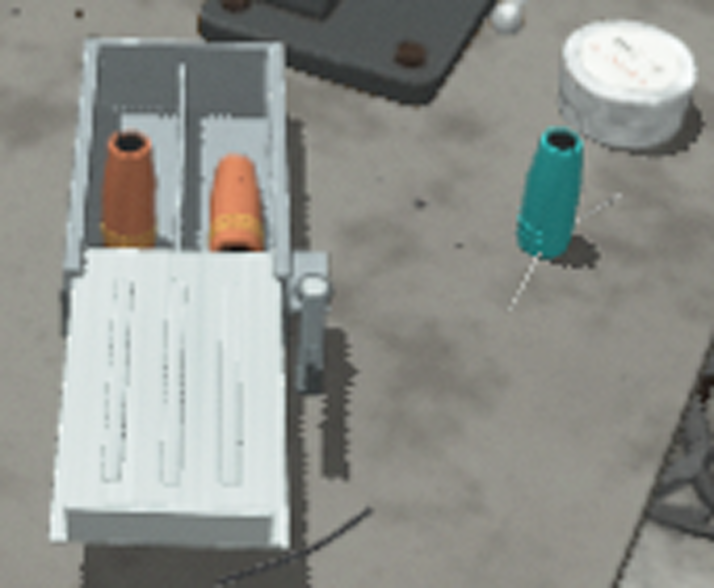

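View pics/sd.png

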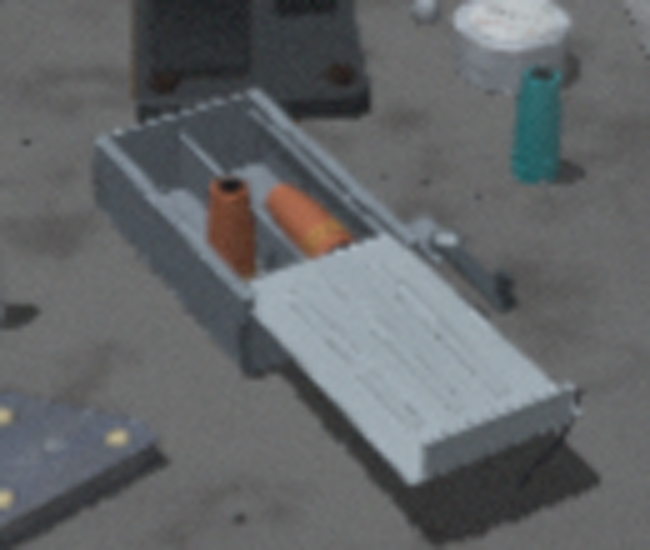

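The crops show these features, in crop pixels:

| Feature | Scene crop | Side crop |
|---|---|---|
| Standing nozzle tip (left, +y lane) | (130,142) | (232,185) |
| Far rim corners | (86,40), (284,43) | (100,140), (255,92) |
| Lip top corners | (64,510), (272,514) | (425,443), (575,390) |
| Catch tab | (312,372) | (507,285) |

The catch is near 0.

```bash
cat > h.py <<'E'
import cv2,numpy as np
def ray(c,p,pose=None):
    P=c["pose"] if pose is None else pose
    u=cv2.undistortPoints(np.array([[p]],float),c["intrinsics"],c["distortion"])[0,0]
    d=P[:3,:3]@np.array([*u,1.]); return P[:3,3],d/np.linalg.norm(d)
def onz(c,p,z,pose=None):
    o,d=ray(c,p,pose); return o+d*(z-o[2])/d[2]
def tri(rs):
    A=sum(np.eye(3)-np.outer(d,d) for o,d in rs); b=sum((np.eye(3)-np.outer(d,d))@o for o,d in rs)
    return np.linalg.solve(A,b)
def proj(c,X,pose=None):
    P=np.linalg.inv(c["pose"] if pose is None else pose)
    return cv2.projectPoints(np.array([X],float),cv2.Rodrigues(P[:3,:3])[0],P[:3,3],c["intrinsics"],c["distortion"])[0][0,0]
E
python3 - <<'E'
import pickle,numpy as np
from h import *
d=pickle.load(open("c0.pkl","rb")); S,T=d["scene"],d["side"]
f=lambda p:((p[0]+.5)/4.2-.5+290,(p[1]+.5)/4.2-.5+190)
g=lambda p:((p[0]+.5)/5-.5+270,(p[1]+.5)/5-.5+170)
pts=dict(tip=((130,142),(232,185),.063),farL=((86,40),(100,140),.044),farR=((284,43),(255,92),.044),
 lipL=((64,510),(425,443),.056),lipR=((272,514),(575,390),.056),covL=((90,252),(253,293),.038),covR=((280,255),(385,238),.038),tab=((312,366),(507,283),.0585),pin=((313,285),(446,239),.047))
for k,(a,b,z) in pts.items():
    print(k,tri([ray(S,f(a)),ray(T,g(b))]).round(4),onz(S,f(a),z).round(4)[:2],onz(T,g(b),z).round(4)[:2])
E
```

```text
tip [0.5687 0.2695 0.0646] [0.5699 0.2674] [0.5685 0.2676]
farL [0.6318 0.1955 0.0459] [0.6337 0.1922] [0.6315 0.194 ]
farR [0.5515 0.145  0.0394] [0.5498 0.1494] [0.5516 0.1541]
lipL [0.5002 0.4475 0.0561] [0.4998 0.4481] [0.5004 0.4467]
lipR [0.4344 0.4133 0.0527] [0.4341 0.4147] [0.4351 0.4186]
covL [0.5628 0.3154 0.0382] [0.5648 0.3124] [0.5619 0.3186]
covR [0.4965 0.2686 0.0299] [0.4936 0.276 ] [0.4978 0.2804]
tab [0.4509 0.342  0.0547] [0.4497 0.3453] [0.4519 0.347 ]
pin [0.4713 0.2934 0.0456] [0.471  0.2943] [0.4715 0.2959]
```

```bash
cat >> h.py <<'E'
from scipy.spatial.transform import Rotation as Rn
def wpose(s,c):
    T=np.eye(4); T[:3,:3]=Rn.from_euler('xyz',s["orientation"]).as_matrix(); T[:3,3]=s["eef_pos"]; return T@c["T_tool_cam"]
E
python3 - <<'E'
from bench import env
import cv2,numpy as np,pickle
from h import *
env.close_gripper()
psi=np.radians(-64); X=np.array([np.cos(psi),np.sin(psi)]); O=np.array([.5574,.2425])
out=[]
for i,(cx,z) in enumerate([(-.06,.25),(-.06,.16)]):
    p=O+cx*X
    (env.movep if i==0 else env.servo_line)([*p,z],[np.pi,0,psi+np.pi])
    env.hold(.2)
    s=env.sense(); c=env.read_camera("wrist"); out.append((s,c)); cv2.imwrite(f"pics/w{i}.png",c["img"][:,:,::-1])
    print(s["time_s"],s["eef_pos"],s["orientation"])
pickle.dump(out,open("w.pkl","wb"))
E
```

```text
3.2417 [0.53062293 0.29710089 0.25010194] [ 3.14148596e+00 -1.55156956e-05  2.02586419e+00]
4.2417 [0.53143221 0.29656481 0.16094662] [3.13993357e+00 2.15783203e-04 2.02461044e+00]
```

View pics/w0.png

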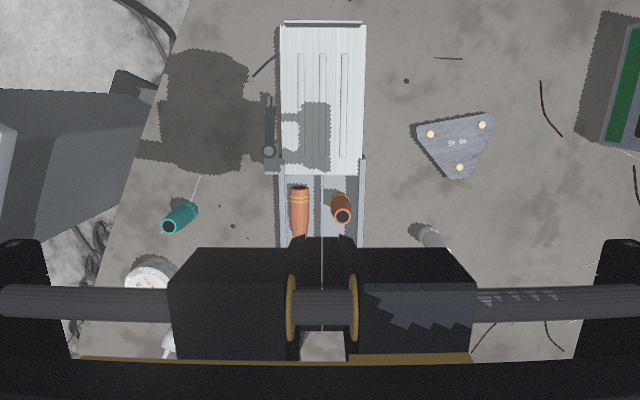

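View pics/w1.png

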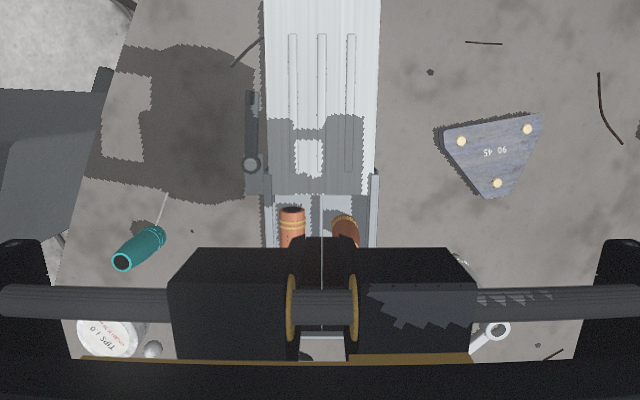

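Wrist view w0: lip top edge from (284,22) to (361,22), cover front edge at row 175, nozzle tip hole at (342,216), pin at (268,152) and tab at (268,98). Wrist view w1: cover edges at columns 263 and 380, pin at (251,165) and cover front at row 195.

```bash
python3 - <<'E'
import pickle
from h import *
w=pickle.load(open("w.pkl","rb")); P=[wpose(s,c) for s,c in w]; C=[c for s,c in w]
d=pickle.load(open("c0.pkl","rb"));S,T=d["scene"],d["side"]
f=lambda p:((p[0]+.5)/4.2-.5+290,(p[1]+.5)/4.2-.5+190)
g=lambda p:((p[0]+.5)/5-.5+270,(p[1]+.5)/5-.5+170)
psi=np.radians(-64);X=np.array([np.cos(psi),np.sin(psi)]);Y=np.array([-X[1],X[0]]);O=np.array([.5574,.2425])
cs=lambda p:np.round([(p[:2]-O)@X*1e3,(p[:2]-O)@Y*1e3],1)
for k,p,z in [("lipR",(284,22),.056),("lipL",(361,22),.056),("cf_r",(282,175),.038),("cf_l",(362,175),.038),("tip",(342,216),.063),("pin",(268,152),.047),("tab",(268,97),.060),("wallR_out",(276,173),.044),("wallL_out",(366,160),.044)]:
    print(k,cs(onz(C[0],p,z,P[0])),onz(C[0],p,z,P[0]).round(4))
for k,p,z in [("cf_r",(271,195),.038),("cf_l",(369,195),.038),("pin",(251,165),.047),("tab",(251,95),.06),("wallL_out",(379,173),.044)]:
    print(1,k,cs(onz(C[1],p,z,P[1])))
q=tri([ray(C[0],(342,216),P[0]),ray(S,f((130,142))),ray(T,g((232,185)))]);print("tip tri",q.round(4),cs(q))
q=tri([ray(C[0],(322.5,22),P[0]),ray(S,f((168,512))),ray(T,g((500,416)))]);print("lip tri",q.round(4),cs(q))
q=tri([ray(C[0],(268,97),P[0]),ray(S,f((312,366))),ray(T,g((507,283)))]);print("tab tri",q.round(4),cs(q))
E
```

```text
lipR [-207.2  -35.6] [0.4345 0.4131 0.056 ]
lipL [-207.2   36.7] [0.4995 0.4448 0.056 ]
cf_r [-57.  -43.6] [0.4933 0.2746 0.038 ]
cf_l [-57.   43.8] [0.5718 0.3129 0.038 ]
tip [-18.2  21.1] [0.5684 0.2681 0.063 ]
pin [-83.4 -56.4] [0.4701 0.2927 0.047 ]
tab [-138.6  -52.3] [0.4496 0.3441 0.06  ]
wallR_out [-60.4 -49.2] [0.4867 0.2752 0.044 ]
wallL_out [-74.4  46.8] [0.5668 0.3299 0.044 ]
1 cf_r [-57.1 -41.9]
1 cf_l [-57.   39.9]
1 pin [-84.  -55.3]
1 tab [-136.7  -50. ]
1 wallL_out [-76.8  46.4]
tip tri [0.5687 0.2686 0.0639] [-18.5  21.6]
lip tri [0.4674 0.4295 0.0535] [-207.5    1.1]
tab tri [0.4502 0.3438 0.0565] [-138.1  -51.9]
```

```bash
cat >> h.py <<'E'
psi=np.radians(-64);X=np.array([np.cos(psi),np.sin(psi)]);Y=np.array([-X[1],X[0]]);O=np.array([.5574,.2425])
def W(x,y,z): return [*(O+x*X+y*Y),z]
E
python3 - <<'E'
from bench import env
from h import *
env.servo_line(W(-.052,.0215,.09),v=.12)
env.servo_line(W(-.052,.0215,.052),v=.08)
print(env.servo_line(W(.002,.0215,.052),v=.05,until_force=15))
env.hold(.3); s=env.sense(); print(s["time_s"],s["wrist_force"])
env.servo_line(W(-.06,.0215,.12),v=.15)
a=[]
for n in("scene","side","wrist"):
    c=env.read_camera(n)["img"][:,:,::-1]
    a.append(cv2.resize(c[190:330,290:460] if n=="scene" else c[170:280,270:400] if n=="side" else c[130:270,230:400],(400,300)))
cv2.imwrite("pics/t1.png",np.vstack([np.hstack(a[:2]),np.hstack([a[2],a[2]*0])]))
E
```

```text
False
7.2167 [-0.50829971 -0.17838854  0.07438297]
```

View pics/t1.png

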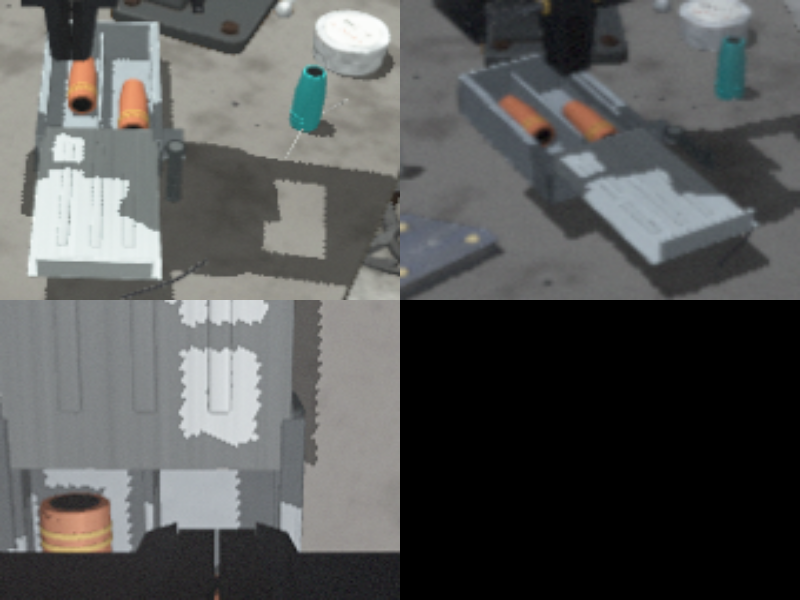

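The nozzle lies flat in the left lane with the cover still drawn out. Next I push the lip home.

```bash
python3 - <<'E'
from bench import env
from h import *
env.servo_line(W(-.235,.0,.12),v=.2)
env.servo_line(W(-.235,.0,.045),v=.12)
def st(t): 
    s=env.sense(); e=np.array(s["eef_pos"]); print(t,round(s["time_s"],2),round((e[:2]-O)@X*1e3,1),round((e[:2]-O)@Y*1e3,1),e[2].round(4),np.round(s["wrist_force"],1))
st(0)
print(env.servo_line(W(-.11,.0,.045),v=.08,until_force=18)); st(1)
print(env.servo_line(W(-.076,.0,.045),v=.03,until_force=18)); st(2)
env.hold(.3); st(3)
E
```

```text
0 9.94 -234.9 0.5 0.0458 [-0.3  0.  -0. ]
False
1 11.65 -110.0 0.3 0.0451 [-1.2  0.4 -0. ]
True
2 12.47 -86.1 0.0 0.045 [-1.4  4.8  3.4]
3 12.77 -86.1 -0.2 0.0446 [-0.7  3.   1.4]
```

```bash
python3 - <<'E'
from bench import env
from h import *
env.servo_line(W(-.115,.0,.047),v=.1)
env.servo_line(W(-.13,.0,.12),v=.15)
c=env.read_camera("wrist"); s=env.sense(); pickle_img=c["img"]
cv2.imwrite("pics/w2.png",c["img"][:,:,::-1])
sc=env.read_camera("scene")["img"][190:330,290:460,::-1]
cv2.imwrite("pics/t2.png",np.hstack([cv2.resize(c["img"][50:350,150:500,::-1],(400,343)),cv2.resize(sc,(400,343))]))
def fc(th,gap):
    u=np.array([-np.cos(th),np.sin(th)]);t=np.array([np.sin(th),np.cos(th)])
    return np.array([-.085,-.056])+.051*u-(.011+gap)*t
for off in(np.pi,0):
  for th in(0,.8,1.57):
    y=psi+np.pi/2-th+off; y=(y+np.pi)%(2*np.pi)-np.pi
    q=env.ik(W(*fc(th,.01),.051),[np.pi,0,y]); print(off,th,None if q is None else np.round(q,2))
print(s["time_s"],np.round(s["qpos"],2))
E
```

```text
3.141592653589793 0 [ 0.44  0.57  1.65  0.    0.92 -1.58]
3.141592653589793 0.8 [ 0.44  0.64  1.52  0.    0.98 -0.78]
3.141592653589793 1.57 [ 0.39  0.69  1.44 -0.    1.02 -0.06]
0 0 [ 0.44  0.57  1.65 -0.    0.92  1.56]
0 0.8 [ 0.44  0.64  1.52 -0.    0.98  2.36]
0 1.57 None
13.9083 [ 0.43  0.62  1.36  0.    1.17 -0.02]
```

View pics/t2.png

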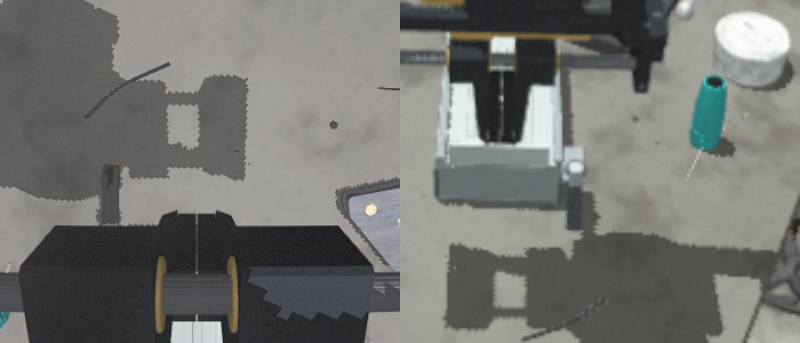

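The cover's lip is flush with the case end, and the catch still points out. Next I swing the catch.

```bash
python3 - <<'E'
from bench import env
from h import *
def fc(th,gap):
    u=np.array([-np.cos(th),np.sin(th)]);t=np.array([np.sin(th),np.cos(th)])
    return np.array([-.085,-.056])+.051*u-(.011+gap)*t
R=lambda th:[np.pi,0,psi+np.pi/2-th+np.pi-2*np.pi]
p=fc(0,.015)
env.movep(W(*p,.12),R(0)); env.servo_line(W(*p,.051),v=.12)
f0=np.array(env.sense()["wrist_force"])
for th in np.append(np.arange(0,1.5,.15),[1.5,1.57]):
    h=env.servo_line(W(*fc(th,.002),.051),R(th),v=.05,until_force=15)
    if h: print("force",th,env.sense()["wrist_force"]);break
t=np.array([1.,0]); 
if not h: print("end",env.servo_line(W(*(fc(1.57,.002)+t*.008),.051),v=.02,until_force=8))
s=env.sense(); e=np.array(s["eef_pos"]); print(s["time_s"],((e[:2]-O)@X).round(4),((e[:2]-O)@Y).round(4),np.round(s["wrist_force"]-f0,1))
env.servo_line(W(-.125,-.005,.055),v=.1); env.servo_line(W(-.19,-.005,.2),v=.15)
env.hold(.2)
s=env.sense();c=env.read_camera("wrist");sc=env.read_camera("scene")["img"][190:330,290:460,::-1]
print(s["time_s"])
cv2.imwrite("pics/t3.png",np.hstack([cv2.resize(c["img"][100:300,200:420,::-1],(400,364)),cv2.resize(sc,(400,364))]))
E
```

```text
end True
20.15 -0.0943 -0.005 [-0.5  4.8  1.7]
22.025
```

View pics/t3.png

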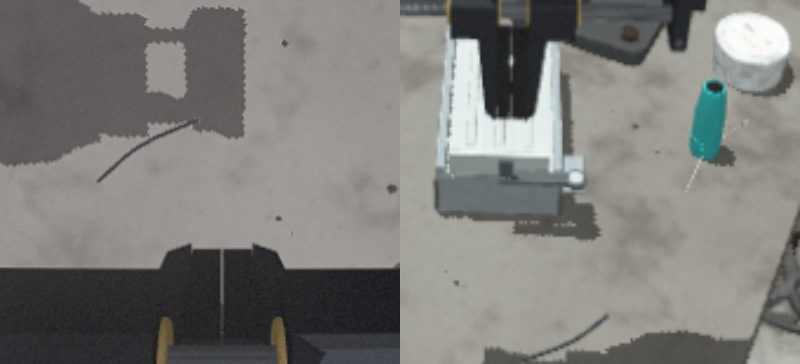

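The catch is across behind the lip, with the tab at about (507,170) in the right panel. It reached its stop with an 8 N force rise. The cover is home and the robot is clear.

```bash
python3 -c "
from bench import env
print(env.hand_in())"
```

```text
the job is handed in; nothing more can be done
None
```

The job is handed in at about 22 s of the 45 s allowed: the nozzle was toppled flat with the gripper, the cover pushed to its stop and the catch swung across to its stop, all checked in the pictures; hand-in returned no verdict.

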